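# Free the jammed knob from the feed chute

### The arm

A 6-joint arm with a two-finger parallel gripper is mounted at the origin on the work surface. World frame = base frame: x ahead of the robot, y to its left, z up, the work surface at z = 0. Lengths are in m, angles in degrees, forces in N, time in s.
With the tool pointing down it reaches from about 0.4 to 0.825 m from the base axis. Payload 7 kg.
Tool frame: the origin (TCP) lies on the centre line of the jaws, within the pads' length; the fingertips stand 11 mm ahead of it and the grasp point (between the pads) lies 8 mm behind it; z points along the fingers, y is the direction in which the jaws open and shut (so a half turn about z gives the same grasp; the last joint's range is limited). The gripper opens to 88 mm and grips with 3 to 60 N. Pads are 19 mm wide; open, the fingers measure 130 mm over their backs; the gripper's body (78 mm by 193 mm) begins 47 mm behind the grasp point.
Start: joints at [-47.435, 20.546, 0.682, 0, -70.136, -16.507], TCP at [0.296, -0.606, 0.238] pointing down, gripper open.
Joint ranges: [-176.03, 176.03], [-82.01, 121.73], [-58.28, 71.71], [-173.87, 95.51], [-174.79, -0.11], [-173.66, 173.66]. Speed limits (degrees/s): [136.94, 136.94, 172.46, 180, 180, 180].

### API

Orientations are given as [roll, pitch, yaw] about the fixed x, y, z axes, in that order (R = Rz(yaw) Ry(pitch) Rx(roll)).
In Python, from plant import ctrl, cams, order gives the robot as it stands.
- The arm moves only by the tool jog_arm, never from a script. Its argument "motion" is a list of rows, each an object with "offset": the shift along the tool's x, y, z in mm, a list of three; "roll": the turn about the tool's z in rad; "hand": the finger opening in mm, from 0 to 87.6. A call has 1 to 20 rows; each row is the pose to reach, as a shift and turn from the pose commanded when the call began, along the tool's axes at that moment; what a row does not reach only later rows make up. A row lasts 1/12 s, in which the tool goes at most 41.7 mm and 7.16 degrees, less where a joint would pass 70% of its speed; a pose out of reach is approached as far as the arm can. A call with a gripper value outside its range is refused whole. The fingers move at their own pace and stop on an object; the grip force is fixed at half the most. Time passes only in rows, so rows that repeat a pose let the fingers close. It gives the time, the measured TCP pose, the force and the opening at its end, in the units of the state.
- ctrl.get_obs(): the state, without advancing time (a new reading comes with each control period).
- cams.snapshot(name): name is "scene" or "top" or "wrist"; returns a dict with "img" (384x512x3 uint8, red, green, blue), "K" (3x3 intrinsics, pixels), "cam_to_world" (4x4, takes a point from camera to world coordinates); the wrist camera has in their place "T_tool_cam" (4x4, takes a point from camera to tool coordinates, whose origin is the TCP and whose axes are the flange's). Camera axes: x right, y down, z forward; pixel columns grow to the right and rows downward; lengths in m; the calibration is good to about 2 mm. The wrist camera is an equidistant fisheye: a pixel r from the principal point sees the ray r / f radians off the axis. A picture is of the moment at which its call begins: read the wrist's pose just before it. There is no depth.
- order.close_job(): hands the job in, once; it reports no verdict.
The state is a dict: "clock": time; "joint_pos": joint angles; "qvel": joint speeds; "tau": joint torques, N m; "tool_pos": TCP position; "orientation": TCP orientation; "force": force on the tool from outside, world axes, zero at the start; "moment": the same for the moment, N m; "opening": finger opening in m.
Only numpy, scipy, OpenCV 4.12 (cv2) and the standard library are available. Lean on these libraries where they do the work, as an engineer would, in place of code of your own. Each camera call takes 0.05 s, during which the arm holds its last target. There are 200 camera calls.

### The job

At the radio-parts stall, an orange wide-skirted knob has jammed under the dark steel keeper rails at the foot of the two-lane knob chute. Nudge it back up its lane until it is clear of the rails, lift it out and stand it upright in the red tray. Leave the black knob in the other lane where it is.

Things in the scene. Friction and masses are not known exactly. Their poses are not given: they have to be found in the camera images.
- orange_knob: Orange knob, loose, about 80 g: round skirt 46 mm across, 6 mm thick; ribbed round stem 24 mm across (26 over ribs); 44 mm tall. Origin: centre of its underside, z along the stem. Starts in either lane, skirt under the rails, leaning with the slope. Slides at few newtons pushed low on the stem; friction keeps it where it is left on the slope. Liftable once its centre is past ramp x = 78 mm.
- black_knob: Black knob in the other lane, to be left alone: loose plain ribbed cylinder 28 mm across (30 over ribs), 44 mm tall, no skirt. Origin: centre of its underside. Both knobs start with their centres at ramp x = 25 mm, on their lane's centreline. The chute's rails are two dark steel strips over each lane, tops 13 mm above its floor (screws beside them 15 mm), with a 32 mm slot for the stem.
- ramp: Chute floor, aluminium, blue walls, fixed. Origin on the floor at the gate, midway between the lanes, 30 mm above the table; x up the slope (10 deg) away from the robot (within 0.35 rad), y across, z square to the floor. Lane centres y = -45, +45 mm; lanes 54 wide, walls 9 high, floor x = 0 to 198, upper end open. Gate bar x = -8 to 0, 13 high. Rails x = 0 to 55, undersides 9.5 above the floor.
- red_tray: Red open plastic tray, fixed to the table, 140 x 140 mm outside, 30 mm high, walls and floor 4 mm thick. Origin: centre of its underside, z up, x and y along its sides. It stands left or right of the chute; a blue tray of the same size with loose knobs in it stands on the other side.

How it is judged (in metres and radians):
On the way, in this order (a step that is already met when the one before it is completed fails the run):
1. the orange knob has been moved back up its lane until its skirt is clear of the keeper rails (x of orange_knob in the frame of ramp above 0.076 m).
2. the orange knob has been lifted out of the chute, its underside at least 35 mm above the chute floor (z of orange_knob in the frame of ramp above 0.035 m).
At the end, for the whole second after the job is handed in: The orange knob stands upright (within 0.2 rad, skirt down) on the floor of the red tray, its centre within 50 mm of the tray's centre along each side, released and at rest; the black knob is within 15 mm of where it started (x of orange_knob in the frame of red_tray between -0.05 and 0.05 m and y of orange_knob in the frame of red_tray between -0.05 and 0.05 m and z of orange_knob in the frame of red_tray between 0 and 0.012 m and angle between orange_knob's own z axis and vertical below 0.2 rad and linear speed of orange_knob below 0.03 m/s and not (distance of black_knob from where it was at the start of the episode above 0.015 m)); the robot touches nothing.
It fails at once if the black knob is moved more than 15 mm (distance of black_knob from where it was at the start of the episode above 0.015 m).
It also fails if it takes over 50 s, if anything falls off the work surface, if the arm or the gripper's body presses on something with over 40 N, if the wrist force passes 120 N, or if a joint passes its speed limit or range.

## Working session

There is one attempt and no reset: what is moved stays moved. The work goes in short steps, Python scripts to look and compute and a tool call to move; the robot and the scene stay as the last step left them, time stands still between calls to the robot, and variables do not carry over. Pictures are saved under pics/ and viewed, about 8 in all and at most 12, crops included, and the job is handed in when it is done.

Besides the shell and the picture viewer there is one more tool, called after ">>>" by a JSON object that holds its "op" and its "data", one argument or row to a line. jog_arm: Moves the arm, as the interface text tells. Its arguments: {"type":"object","properties":{"motion":{"type":"array"}},"required":["motion"]}

```bash
mkdir -p pics && cat > h.py <<'E'
import numpy as np, cv2
from plant import ctrl, cams, order
def snap(n,f,crop=None,s=1):
    d=cams.snapshot(n); im=d["img"][:,:,::-1]
    if crop: u0,v0,u1,v1=crop; im=im[v0:v1,u0:u1]
    if s!=1: im=cv2.resize(im,None,fx=s,fy=s,interpolation=cv2.INTER_CUBIC)
    cv2.imwrite("pics/"+f,im); return d
E
python3 - <<'E'
from h import *
import pickle
o=ctrl.get_obs(); print(o)
D={}
for n in("scene","top","wrist"):
    D[n]=snap(n,n+"0.png",None,1.5)
    print(n,D[n]["K"],D[n].get("cam_to_world",D[n].get("T_tool_cam")))
pickle.dump(D,open("d0.pkl","wb"))
E
```

```text
{'clock': 0.0, 'joint_pos': array([-4.74345491e+01,  2.05912691e+01,  6.34297666e-01, -1.76013617e-02,
       -7.01342776e+01, -1.65059130e+01]), 'qvel': array([-0.06626091, -0.0279992 , -0.03489266, -0.0230169 , -0.0472095 ,
        0.00740177]), 'tau': array([-1.24684384e-04, -5.82724643e+01,  2.93055296e+01,  6.99744165e+00,
        6.64417574e-03, -1.48662589e-04]), 'tool_pos': array([ 0.29629065, -0.6059937 ,  0.23663643]), 'orientation': array([ 1.79907810e+02, -1.00627948e-02, -1.53946448e+02]), 'force': array([ 0.4572567 , -1.02544467, -0.52388276]), 'moment': array([-0.02604268, -0.07831712,  0.00807861]), 'opening': 0.08740066077958053}
scene [[358.15169985   0.         250.7049841 ]
 [  0.         358.15169985 191.47628083]
 [  0.           0.           1.        ]] [[ 0.00535442  0.59602361 -0.80294906  1.08494288]
 [ 0.99988972 -0.01431364 -0.00395722  0.00719172]
 [-0.01385172 -0.80283932 -0.59603452  0.50320739]
 [ 0.          0.          0.          1.        ]]
top [[371.23235366   0.         256.86854789]
 [  0.         371.23235366 202.13098495]
 [  0.           0.           1.        ]] [[-0.02659204 -0.99292196  0.11575334  0.38834649]
 [-0.99908346  0.0302837   0.03025124 -0.03237192]
 [-0.03354256 -0.11484281 -0.99281722  0.92452779]
 [ 0.          0.          0.          1.        ]]
wrist [[297.31863964   0.         256.80738676]
 [  0.         297.31863964 195.92136429]
 [  0.           0.           1.        ]] [[-9.72295726e-04 -9.52627971e-01 -3.04136487e-01  8.46521121e-02]
 [ 9.99999435e-01 -1.05726686e-03  1.14707751e-04  9.13105208e-04]
 [-4.30827242e-04 -3.04136203e-01  9.52628461e-01 -1.48103679e-01]
 [ 0.00000000e+00  0.00000000e+00  0.00000000e+00  1.00000000e+00]]
```

View pics/top0.png

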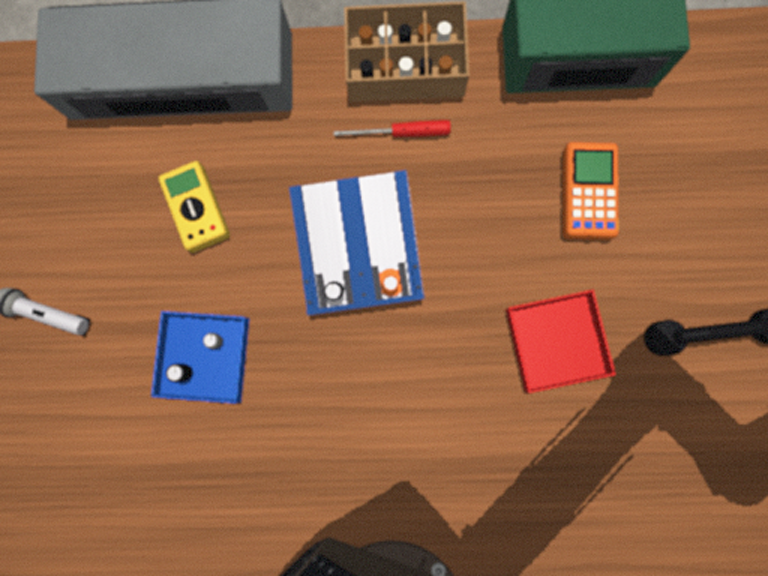

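View pics/scene0.png

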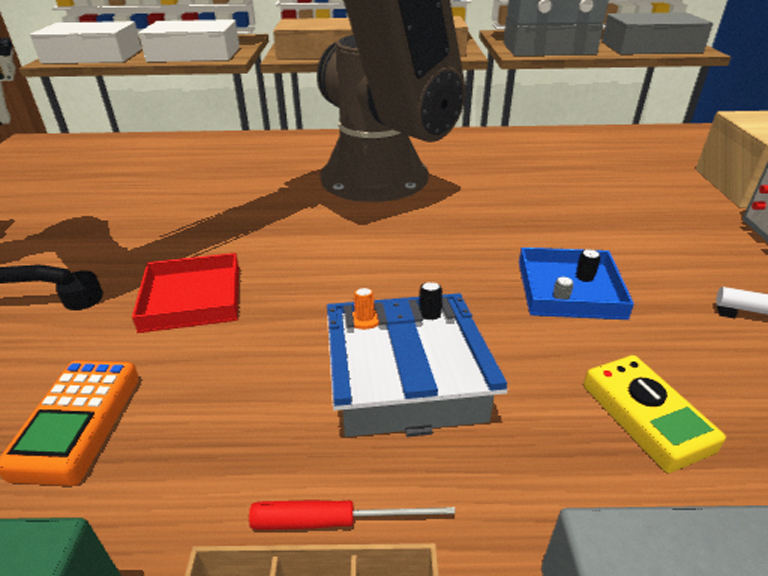

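Top view (1.5x): the orange knob is in the right lane at (391,283), the black one at (333,291), the red tray is centred near (560,342) and the blue tray at left. The scene view agrees. I'll enlarge both.

```bash
python3 - <<'E'
from h import *
import pickle
D=pickle.load(open("d0.pkl","rb"))
a=D["top"]["img"][105:275,185:420,::-1]; b=D["scene"]["img"][160:300,80:345,::-1]
cv2.imwrite("pics/c1.png",cv2.resize(a,None,fx=3.4,fy=3.4,interpolation=cv2.INTER_CUBIC))
cv2.imwrite("pics/c2.png",cv2.resize(b,None,fx=3,fy=3,interpolation=cv2.INTER_CUBIC))
E
```

```text
(no output)
```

View pics/c1.png

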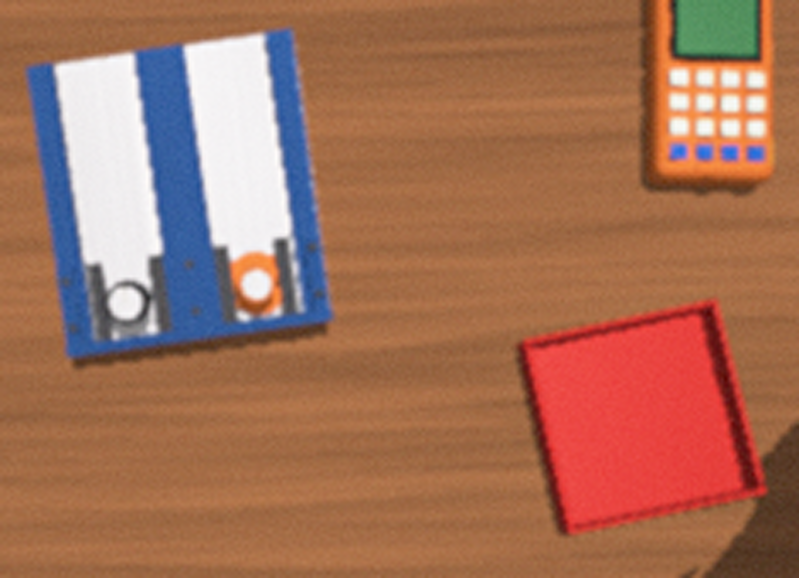

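View pics/c2.png

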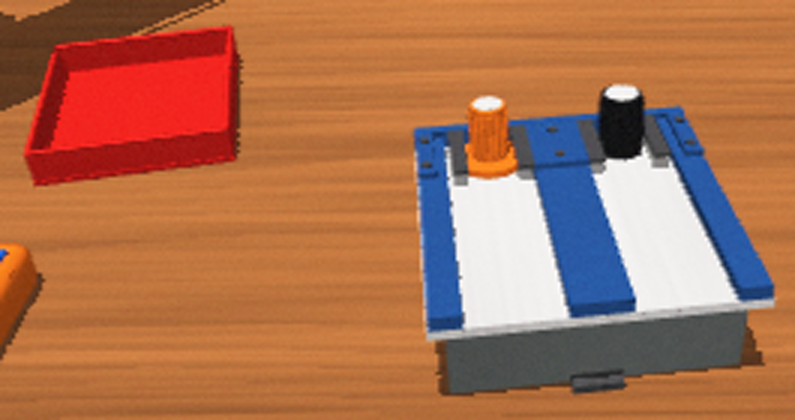

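Readings. c1: orange top (256,286), black top (128,302), lane upper corners (55,65), (133,53), (184,47), (265,35), tray outer corners (521,343), (715,302), (765,493), (568,534). c2: orange top (489,103), black top (622,93), lane ends (463,328), (571,317), (635,310), (737,301), tray rim corners (57,45), (233,28), (239,135?), (27,155).

```bash
cat >> h.py <<'E'
from scipy.optimize import least_squares
from scipy.spatial.transform import Rotation as R
def proj(d,P):
    T=np.linalg.inv(d["cam_to_world"]); p=np.atleast_2d(P)@T[:3,:3].T+T[:3,3]; q=p@d["K"].T; return q[:,:2]/q[:,2:]
def tri(ds,uvs):
    A=[];b=[]
    for d,uv in zip(ds,uvs):
        r=d["cam_to_world"][:3,:3]@np.linalg.solve(d["K"],[*uv,1]); r/=np.linalg.norm(r)
        M=np.eye(3)-np.outer(r,r); A.append(M); b.append(M@d["cam_to_world"][:3,3])
    return np.linalg.lstsq(np.vstack(A),np.hstack(b),rcond=None)[0]
E
python3 - <<'E'
from h import *
import pickle
D=pickle.load(open("d0.pkl","rb")); t,s=D["top"],D["scene"]
T=lambda a:np.array(a)/3.4+[185,105]; S=lambda a:np.array(a)/3+[80,160]
tu=T([(256,286),(128,302),(55,65),(133,53),(184,47),(265,35)])
su=S([(489,103),(622,93),(737,301),(635,310),(571,317),(463,328)])
for a,b in zip(tu,su): print(tri([t,s],[a,b]).round(4))
M=np.array([(25,-45,44),(25,45,44),(198,72,0),(198,18,0),(198,-18,0),(198,-72,0)])/1e3
def W(p): return M@R.from_euler('xyz',[0,-p[3],p[4]]).as_matrix().T+p[:3]
f=lambda p:np.r_[(proj(t,W(p))-tu).ravel(),(proj(s,W(p))-su).ravel()]
r=least_squares(f,[.5,0,.03,.17,0]); print("free",r.x.round(4),np.degrees(r.x[3:]),np.abs(r.fun).max())
g=least_squares(lambda q:f([q[0],q[1],.03,np.radians(10),q[2]]),[.5,0,0]); print("fix",g.x.round(4),np.degrees(g.x[2]),g.fun.round(1))
tt=T([(521,343),(715,302),(765,493),(568,534)])
st=S([(233,28),(239,135),(27,155),(57,45)])  # other order
# scene: near side (large x) is bottom of image; left of scene = -y
st=S([(239,135),(27,155),(57,45),(233,28)])
P=np.array([tri([t,s],[a,b]) for a,b in zip(tt,st)]); print(P.round(4),P.mean(0),np.degrees(np.arctan2(*(P[0]-P[3])[[1,0]])))
E
```

```text
[ 0.5174 -0.0131  0.075 ]
[0.5093 0.075  0.0755]
[0.6825 0.1245 0.0619]
[0.6887 0.0685 0.0628]
[0.6921 0.0331 0.0617]
[ 0.6986 -0.0247  0.0615]
free [0.4969 0.0297 0.0276 0.1771 0.1083] [10.14973853  6.20567449] 2.2830930594933534
fix [0.4975 0.0296 0.1083] 6.207539239033687 [-0.9 -0.9 -1.8 -0.3  0.2 -0.9 -0.5 -0.5 -0.7 -0.9 -2.3 -0.5 -1.2 -0.4
 -0.7 -0.7 -1.9 -0.4 -0.6 -0.3 -1.3 -0.5  1.3 -0.9]
[[ 0.4778 -0.1982  0.0198]
 [ 0.5028 -0.3386  0.0244]
 [ 0.3675 -0.3626  0.0268]
 [ 0.3428 -0.2261  0.0244]] [ 0.42272121 -0.2813564   0.02387569] 11.669725079185563
```

>>> {"op": "jog_arm", "data": {
  "motion": [
    {"offset": [-229, 218, 24], "roll": 0.346, "hand": 60},
    {"offset": [-457, 436, 47], "roll": 0.346, "hand": 60},
    {"offset": [-457, 436, 47], "roll": 0.346, "hand": 60},
    {"offset": [-457, 436, 47], "roll": 0.346, "hand": 60},
    {"offset": [-457, 436, 47], "roll": 0.346, "hand": 60},
    {"offset": [-457, 436, 47], "roll": 0.346, "hand": 60},
    {"offset": [-457, 436, 47], "roll": 0.346, "hand": 60},
    {"offset": [-457, 436, 47], "roll": 0.346, "hand": 60},
    {"offset": [-457, 436, 47], "roll": 0.346, "hand": 60},
    {"offset": [-457, 436, 47], "roll": 0.346, "hand": 60},
    {"offset": [-457, 436, 47], "roll": 0.346, "hand": 60},
    {"offset": [-457, 436, 47], "roll": 0.346, "hand": 60},
    {"offset": [-457, 436, 47], "roll": 0.346, "hand": 60},
    {"offset": [-457, 436, 47], "roll": 0.346, "hand": 60},
    {"offset": [-457, 436, 47], "roll": 0.346, "hand": 60},
    {"offset": [-457, 436, 47], "roll": 0.346, "hand": 60},
    {"offset": [-457, 436, 47], "roll": 0.346, "hand": 60},
    {"offset": [-457, 436, 47], "roll": 0.346, "hand": 60},
    {"offset": [-457, 436, 47], "roll": 0.346, "hand": 60}
  ]
}}

```text
clock: 1.73
tool_pos: [0.5151, -0.0145, 0.1904]
orientation: [-180.0, -0.0, -173.8]
force: [-0.6, 0.4, 0.2]
opening: 0.0601
```

```bash
python3 - <<'E'
from h import *
import pickle
o=ctrl.get_obs(); print(o["clock"],o["tool_pos"],o["orientation"],o["opening"],o["joint_pos"].round(1))
d=snap("wrist","w1.png",None,1.5); d["o"]=o; pickle.dump(d,open("w1.pkl","wb"))
E
```

```text
1.7333 [ 0.51505631 -0.01445321  0.19038826] [-1.79994122e+02 -3.72555157e-02 -1.73775976e+02] 0.060079347085199734 [  20.2    7.7  -23.1   -0.   -59.2 -104. ]
```

View pics/w1.png

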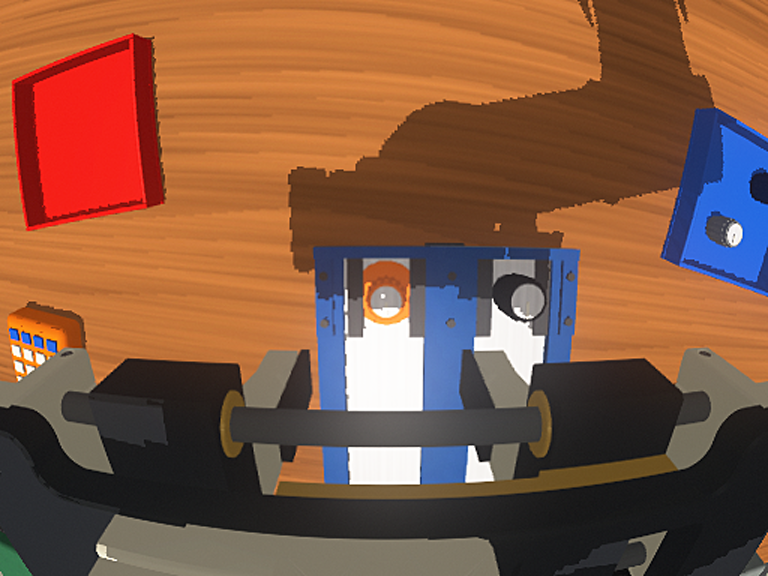

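Wrist view (1.5x): orange knob top at (386,301), black top at (526,301), lane edges vertical in the image, so the yaw is right. I'll fuse all three views.

```bash
cat >> h.py <<'E'
def wray(d,uv):
    o=d["o"]; K=d["K"]; a=(np.array(uv)-K[:2,2])/K[0,0]; r=np.hypot(*a)
    v=np.r_[a/r*np.sin(r),np.cos(r)]
    Rt=R.from_euler('xyz',o["orientation"],degrees=True).as_matrix(); X=d["T_tool_cam"]
    return Rt@X[:3,3]+o["tool_pos"], Rt@X[:3,:3]@v
def ray(d,uv):
    return d["cam_to_world"][:3,3], d["cam_to_world"][:3,:3]@np.linalg.solve(d["K"],[*uv,1])
def tri2(rays):
    A=[];b=[]
    for c,r in rays:
        r=r/np.linalg.norm(r); M=np.eye(3)-np.outer(r,r); A.append(M); b.append(M@c)
    return np.linalg.lstsq(np.vstack(A),np.hstack(b),rcond=None)[0]
def atz(cr,z): c,r=cr; return c+r*(z-c[2])/r[2]
E
python3 - <<'E'
from h import *
import pickle
D=pickle.load(open("d0.pkl","rb")); t,s=D["top"],D["scene"]; w=pickle.load(open("w1.pkl","rb"))
T=lambda a:np.array(a)/3.4+[185,105]; S=lambda a:np.array(a)/3+[80,160]
for a,b,c in [((256,286),(489,103),(386,301)),((128,302),(622,93),(526,301))]:
    rs=[ray(t,T(a)),ray(s,S(b)),wray(w,np.array(c)/1.5)]
    print(tri2(rs).round(4),[atz(r,.0745).round(4) for r in rs], tri2([rs[1],rs[2]]).round(4))
for c in [(14,79),(134,36),(163,200),(28,228)]: print(atz(wray(w,np.array(c)/1.5),.03).round(4))
E
```

```text
[ 0.5179 -0.0132  0.0756] [array([ 0.5175, -0.0152,  0.0745]), array([ 0.5166, -0.011 ,  0.0745]), array([ 0.5189, -0.0133,  0.0745])] [ 0.5184 -0.0122  0.0758]
[0.5091 0.0754 0.0757] [array([0.5093, 0.0724, 0.0745]), array([0.5076, 0.0779, 0.0745]), array([0.5094, 0.0767, 0.0745])] [0.5091 0.0771 0.0754]
[ 0.3661 -0.3592  0.03  ]
[ 0.3447 -0.2243  0.03  ]
[ 0.4728 -0.1865  0.03  ]
[ 0.5014 -0.3356  0.03  ]
```

>>> {"op": "jog_arm", "data": {
  "motion": [
    {"offset": [-5, 1, 40], "roll": 0, "hand": 50},
    {"offset": [-5, 1, 80], "roll": 0, "hand": 50},
    {"offset": [-5, 1, 105], "roll": 0, "hand": 50},
    {"offset": [-5, 1, 118], "roll": 0, "hand": 50},
    {"offset": [-5, 1, 123], "roll": 0, "hand": 50},
    {"offset": [-5, 1, 123], "roll": 0, "hand": 50},
    {"offset": [-5, 1, 123], "roll": 0, "hand": 50}
  ]
}}

```text
clock: 2.37
tool_pos: [0.5209, -0.013, 0.0684]
orientation: [-180.0, 0.1, -173.8]
force: [-0.5, -0.3, 0.3]
opening: 0.0498
```

```bash
python3 - <<'E'
from h import *
import pickle
o=ctrl.get_obs(); print(o["clock"],o["tool_pos"],o["force"],o["opening"])
d=snap("wrist","w2.png",(140,110,370,300),3); d["o"]=o; pickle.dump(d,open("w2.pkl","wb"))
E
```

```text
2.3667 [ 0.52088341 -0.01297454  0.06838223] [-0.53636021 -0.25293645  0.27476296] 0.04981083316775072
```

View pics/w2.png

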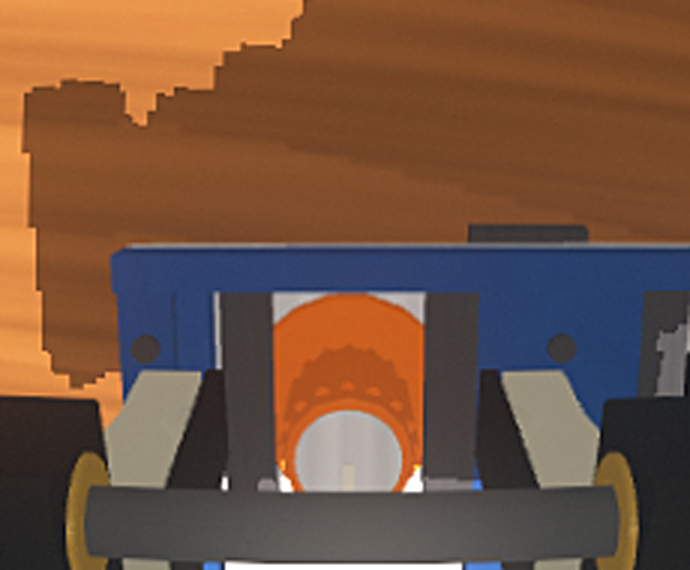

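The knob top is at (349,455), centred between the pads (about 215 and 485 px). Closing.

>>> {"op": "jog_arm", "data": {
  "motion": [
    {"offset": [0, 0, 1], "roll": 0, "hand": 20},
    {"offset": [0, 0, 1], "roll": 0, "hand": 20},
    {"offset": [0, 0, 1], "roll": 0, "hand": 20},
    {"offset": [0, 0, 1], "roll": 0, "hand": 20},
    {"offset": [0, 0, 1], "roll": 0, "hand": 20},
    {"offset": [0, 0, 1], "roll": 0, "hand": 20},
    {"offset": [0, 0, 1], "roll": 0, "hand": 20},
    {"offset": [0, 0, 1], "roll": 0, "hand": 20}
  ]
}}

```text
clock: 3.08
tool_pos: [0.5205, -0.0123, 0.0669]
orientation: [-180.0, 0.0, -173.8]
force: [-3.1, 0.8, 4.7]
opening: 0.0231
```

>>> {"op": "jog_arm", "data": {
  "motion": [
    {"offset": [-8, 0, -1], "roll": 0, "hand": 20},
    {"offset": [-16, 0, -2.5], "roll": 0, "hand": 20},
    {"offset": [-24, 0, -4], "roll": 0, "hand": 20},
    {"offset": [-32, 0, -5.5], "roll": 0, "hand": 20},
    {"offset": [-40, 0, -7], "roll": 0, "hand": 20},
    {"offset": [-48, 0, -8.5], "roll": 0, "hand": 20},
    {"offset": [-56, 0, -10], "roll": 0, "hand": 20},
    {"offset": [-63, 0, -11], "roll": 0, "hand": 20},
    {"offset": [-63, 0, -11], "roll": 0, "hand": 20},
    {"offset": [-63, 0, -11], "roll": 0, "hand": 20}
  ]
}}

```text
clock: 3.92
tool_pos: [0.5826, -0.0061, 0.0779]
orientation: [-180.0, -0.1, -173.8]
force: [-2.7, -1.3, 6.8]
opening: 0.0231
```

```bash
python3 - <<'E'
from h import *
import pickle
o=ctrl.get_obs(); print(o["clock"],o["tool_pos"],o["force"],o["opening"])
d=snap("scene","s2.png",(200,170,350,290),4)
E
```

```text
3.9167 [ 0.58263105 -0.00610534  0.07790949] [-2.70252859 -1.28750177  6.8035895 ] 0.023112087147232875
```

View pics/s2.png

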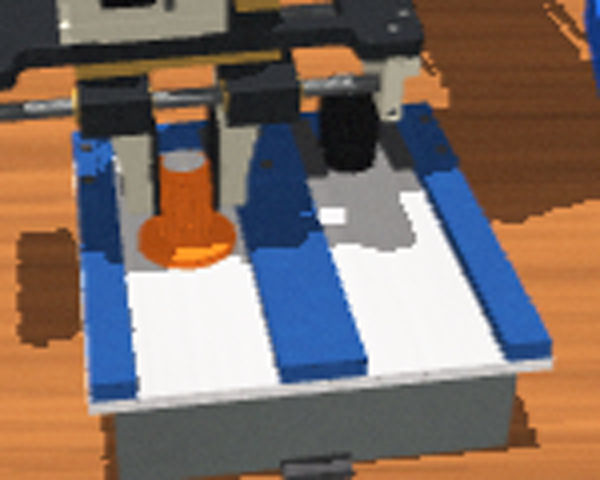

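The skirt (187,240) is clear of the rails and the black knob is undisturbed. Lifting and carrying.

>>> {"op": "jog_arm", "data": {
  "motion": [
    {"offset": [0, 0, -20], "roll": 0, "hand": 20},
    {"offset": [0, 0, -45], "roll": 0, "hand": 20},
    {"offset": [0, 0, -75], "roll": 0, "hand": 20},
    {"offset": [0, 0, -100], "roll": 0, "hand": 20},
    {"offset": [10, -13, -100], "roll": 0, "hand": 20},
    {"offset": [28, -38, -100], "roll": 0, "hand": 20},
    {"offset": [48, -65, -100], "roll": 0, "hand": 20},
    {"offset": [68, -92, -100], "roll": 0, "hand": 20},
    {"offset": [88, -119, -100], "roll": 0, "hand": 20},
    {"offset": [108, -146, -100], "roll": 0, "hand": 20},
    {"offset": [128, -173, -100], "roll": 0, "hand": 20},
    {"offset": [148, -200, -100], "roll": 0, "hand": 20},
    {"offset": [168, -226, -100], "roll": 0, "hand": 20},
    {"offset": [182, -245, -100], "roll": 0, "hand": 20},
    {"offset": [189, -254, -100], "roll": 0, "hand": 20},
    {"offset": [189, -254, -100], "roll": 0, "hand": 20},
    {"offset": [189, -254, -100], "roll": 0, "hand": 20}
  ]
}}

```text
clock: 5.38
tool_pos: [0.4224, -0.2788, 0.1772]
orientation: [180.0, -0.0, -173.9]
force: [0.4, 0.7, -0.3]
opening: 0.0233
```

```bash
python3 - <<'E'
from h import *
o=ctrl.get_obs(); print(o["clock"],o["tool_pos"],o["force"],o["opening"])
d=snap("scene","s3.png",(60,100,260,250),4)
E
```

```text
5.3833 [ 0.42241093 -0.27879353  0.17721858] [ 0.43189139  0.73278295 -0.30704956] 0.023262724191258535
```

View pics/s3.png

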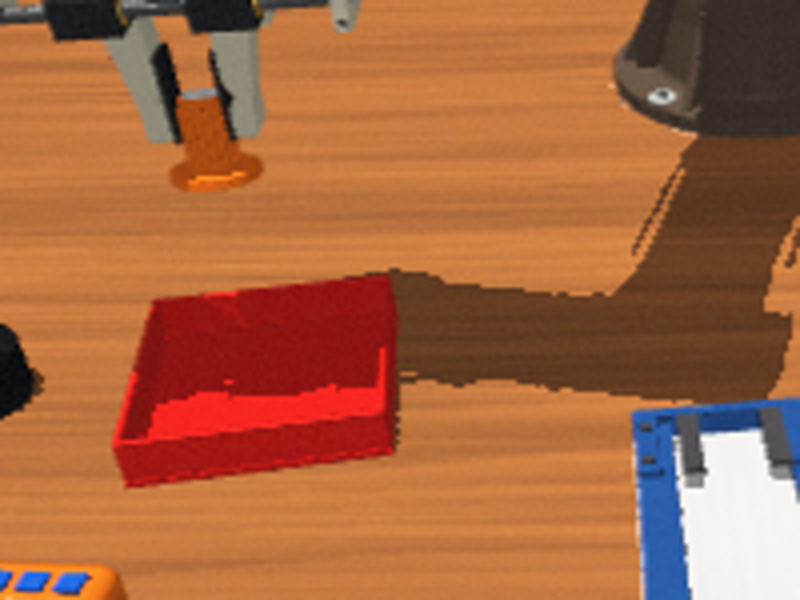

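Knob held, above the tray, opening unchanged. Lowering.

>>> {"op": "jog_arm", "data": {
  "motion": [
    {"offset": [0, 0, 30], "roll": 0, "hand": 20},
    {"offset": [0, 0, 65], "roll": 0, "hand": 20},
    {"offset": [0, 0, 95], "roll": 0, "hand": 20},
    {"offset": [0, 0, 115], "roll": 0, "hand": 20},
    {"offset": [0, 0, 125], "roll": 0, "hand": 20},
    {"offset": [0, 0, 130], "roll": 0, "hand": 20},
    {"offset": [0, 0, 133], "roll": 0, "hand": 20},
    {"offset": [0, 0, 135], "roll": 0, "hand": 20},
    {"offset": [0, 0, 136], "roll": 0, "hand": 20},
    {"offset": [0, 0, 136], "roll": 0, "hand": 20},
    {"offset": [0, 0, 136], "roll": 0, "hand": 20}
  ]
}}

```text
clock: 6.35
tool_pos: [0.4233, -0.2787, 0.0424]
orientation: [-180.0, 0.1, -173.8]
force: [-0.6, -0.3, -0.9]
opening: 0.0232
```

>>> {"op": "jog_arm", "data": {
  "motion": [
    {"offset": [0, 0, 1], "roll": 0, "hand": 20},
    {"offset": [0, 0, 2], "roll": 0, "hand": 20},
    {"offset": [0, 0, 3], "roll": 0, "hand": 20},
    {"offset": [0, 0, 3], "roll": 0, "hand": 20},
    {"offset": [0, 0, 3], "roll": 0, "hand": 20}
  ]
}}

```text
clock: 6.77
tool_pos: [0.4239, -0.2789, 0.0398]
orientation: [-179.9, 0.1, -173.7]
force: [-0.4, 2.8, 10.2]
opening: 0.0229
```

Touching the tray floor (about 10 N). Releasing and retreating.

>>> {"op": "jog_arm", "data": {
  "motion": [
    {"offset": [0, 0, 1], "roll": 0, "hand": 26},
    {"offset": [0, 0, 1], "roll": 0, "hand": 30},
    {"offset": [0, 0, 1], "roll": 0, "hand": 36},
    {"offset": [0, 0, 1], "roll": 0, "hand": 44},
    {"offset": [0, 0, 1], "roll": 0, "hand": 44},
    {"offset": [0, 0, 1], "roll": 0, "hand": 44},
    {"offset": [0, 0, -5], "roll": 0, "hand": 44},
    {"offset": [0, 0, -20], "roll": 0, "hand": 44},
    {"offset": [0, 0, -45], "roll": 0, "hand": 44},
    {"offset": [0, 0, -80], "roll": 0, "hand": 44},
    {"offset": [0, 0, -120], "roll": 0, "hand": 44},
    {"offset": [0, 0, -140], "roll": 0, "hand": 44},
    {"offset": [0, 0, -140], "roll": 0, "hand": 44},
    {"offset": [0, 0, -140], "roll": 0, "hand": 44}
  ]
}}

```text
clock: 7.93
tool_pos: [0.4234, -0.2787, 0.1805]
orientation: [-179.9, 0.2, -173.8]
force: [-0.3, 0.6, -1.3]
opening: 0.044
```

```bash
python3 - <<'E'
from h import *
o=ctrl.get_obs(); print(o["clock"],o["tool_pos"],o["force"],o["opening"])
d=snap("scene","s4.png",(80,140,320,280),3.3)
E
```

```text
7.9333 [ 0.4233799  -0.27873479  0.18047519] [-0.25378297  0.57498379 -1.28824063] 0.04400900411292911
```

View pics/s4.png

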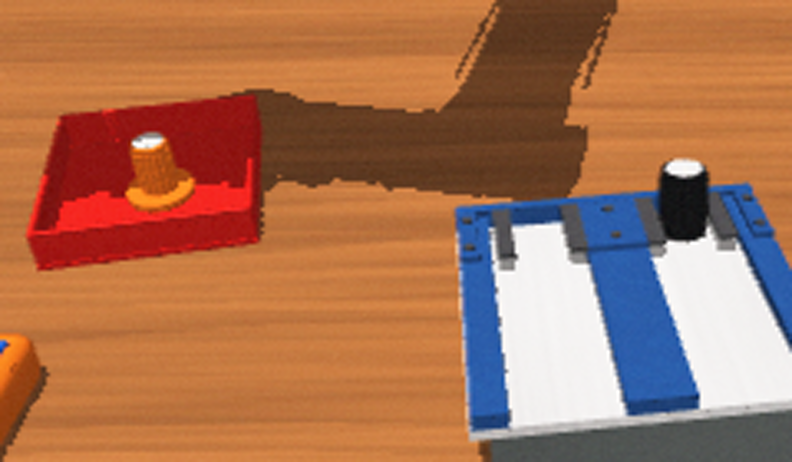

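The orange knob stands in the tray (top (149,139), base (160,193)) and the black knob's pixel position is unchanged. One numeric check, then I hand in.

```bash
python3 - <<'E'
from h import *
import pickle
s=pickle.load(open("d0.pkl","rb"))["scene"]
f=lambda a:np.array(a)/3.3+[80,140]
print("top",atz(ray(s,f((149,139))),.048),"skirt",atz(ray(s,f((160,190))),.010))
c=np.array([.422,-.279,0])
print("upright axis pixels", (proj(s,np.array([[.424,-.279,.010],[.424,-.279,.048]]))-[80,140])*3.3)
print(order.close_job())
E
```

```text
top [ 0.43000729 -0.27549596  0.048     ] skirt [ 0.43712791 -0.2744069   0.01      ]
upright axis pixels [[158.48359664 178.63814642]
 [146.29227637 133.99080946]]
the job is handed in; nothing more can be done
None
```

The orange knob is standing in the red tray and the job is handed in at about 8 s on the robot clock. I gripped its stem across the lane, slid it about 63 mm up the slope clear of the rails, lifted it out and lowered it into the tray. I then released it and raised the arm clear.

**Last checks**
- **Position:** one scene view puts the knob's top at (0.430, -0.275). That is about 9 mm from my estimate of the tray centre, (0.422, -0.280), against the 50 mm allowed.
- **Black knob:** it is within about 1 pixel of where it started.
- **Robot:** the gripper is open and about 0.18 m up, with no significant force on it.

**What disagreed:** my rough single-view pixel readings put the base of the knob about 7 mm further out than the top. Taken literally that is about 0.19 rad of lean, just under the 0.2 rad limit. I think most of it is error in picking the skirt centre, because the released knob looks flat on the tray floor. I did not confirm the tilt from a second view.

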